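# Lock the butter portioner's blade with its pin

### The arm

A 6-joint arm with a two-finger parallel gripper is mounted at the origin on the work surface. World frame = base frame: x ahead of the robot, y to its left, z up, the work surface at z = 0. Lengths are in m, angles in rad, forces in N, time in s.
With the tool pointing down it reaches from about 0.3 to 0.875 m from the base axis. Payload 6.4 kg.
Tool frame: the origin (TCP) lies between the finger pads; the fingertips stand ctrl.tip_extent ahead of it and the grasp point (between the pads) is the TCP (ctrl.tip_extent is the distance from the TCP to the fingertips, in m); z points along the fingers, y is the line along which they close (so a half turn about z gives the same grasp; the last joint's range is limited). The gripper opens to 85 mm and grips with 20 to 120 N. Pads are 22 mm wide; open, the fingers measure 114 mm over their backs; the gripper's body (76 mm by 85 mm) begins 54 mm behind the grasp point. The pads swing forward as they close: fully open they stand 13 mm farther back than shut.
Start: joints at [-1.381, 0.181, 1.607, -0, 1.354, -0.206], TCP at [0.222, -0.531, 0.25] pointing down, gripper open.
Joint ranges: [-2.99, 2.99], [-0.89, 2.07], [0.3, 2.58], [-1.14, 4.28], [0, 2.63], [-3.12, 3.12]. Speed limits (rad/s): [2.57, 2.57, 3.01, 3.14, 3.14, 3.14].

### API

Orientations are given as a unit quaternion [w, x, y, z].
In Python, from bench import ctrl gives the robot as it stands.
- The arm moves only by the tool send_rows, never from a script. Its arguments are lists of equal length, an entry for each row: "dr": the turn, a rotation vector about the tool's x, y, z in units of 6 degrees (1.0 is 6 degrees), a list of three; "xyz": the shift along the tool's x, y, z in cm, a list of three; "jaw": the opening in per cent of the stroke, from 0 (shut) to 100 (fully open). In form: {"dr": [[wx, wy, wz], ...], "xyz": [[dx, dy, dz], ...], "jaw": [jaw, ...]}. A call has exactly 8 rows; each row is the pose to reach, as a shift and turn from the pose commanded when the call began, along the tool's axes at that moment; what a row does not reach only later rows make up. A row lasts 1/8 s, in which the tool goes at most 62.5 mm and 10.7 degrees, less where a joint would pass 70% of its speed; a pose out of reach is approached as far as the arm can. A call with a gripper value outside its range is refused whole. The fingers move at their own pace and stop on an object; the grip force is fixed at half the most. Time passes only in rows, so rows that repeat a pose let the fingers close, or fill a call up. It gives the time, the measured TCP pose, the force, the opening and the grip force at its end, in the units of the state.
- ctrl.get_obs(): the state, without advancing time (a new reading comes with each control period).
- ctrl.camera(name): name is "scene" or "top" or "wrist"; returns the picture (420x560x3 uint8, red, green, blue); there is no depth.
- ctrl.calibration(name): a dict with "camera_matrix" (3x3 intrinsics, pixels), "world_from_camera" (4x4, takes a point from camera to world coordinates). Camera axes: x right, y up, looking along -z (the intrinsics and any distortion apply to the point x, -y, -z); pixel columns grow to the right and rows downward; lengths in m; the calibration is good to about 2 mm. A picture is of the moment at which its call begins: read the wrist's pose just before it. calibration takes no time and is no camera call; for the wrist camera it gives the pose at the moment of the call.
- ctrl.hand_in(): hands the job in; it is judged then, once.
The state is a dict: "time_s": time; "q": joint angles; "dq": joint speeds; "joint_efforts": joint torques, N m; "eef_pos": TCP position; "eef_rot": TCP orientation; "wrist_force": force on the tool from outside, world axes, zero at the start; "torque": the same for the moment, N m; "opening": opening from 0.0 (shut) to 1.0 (fully open); "grasp_force": force on a finger pad.
Only numpy, scipy, OpenCV 4.12 (cv2) and the standard library are available. Lean on these libraries where they do the work, as an engineer would, in place of code of your own. Each camera call takes 0.05 s, during which the arm holds its last target. There are 200 camera calls.

### The job

Set the cutting blade from the white rack fully home in the slot of the butter portioner and let go of it. Then take the locking pin by its square grip and thread it nose first, from either side, through one bushing, the eye of the blade and the other bushing, until about 20 mm of the nose stands out. Finish while still gripping the pin there, still and lined up, not forced against the bushings, and leave everything else where it is.

Things in the scene. Friction and masses are not known exactly. Their poses are not given: they have to be found in the camera images.
- portioner: Fixed butter portioner: aluminium base 150 (x) x 130 (y) x 12 mm, two upright lugs 44 mm wide at |y| = 25 to 41 mm, 91 mm high, each with a 17 mm round bore along y at x = 0, 75 mm above the bench, and a brass collar 27 mm across standing 3 mm out of its outer face. Between them a steel slot for the blade, long in x. Origin: centre of the underside, on the bench; z up.
- bore_right (a point): Centre of the outer end of the bushing at y = -44 mm of the portioner, 75 mm above the bench.
- bore_left (a point): Centre of the outer end of the bushing at y = +44 mm of the portioner, 75 mm above the bench.
- slot_floor (a point): Middle of the floor of the portioner's slot, 12 mm above the bench; the blade's origin lies here when fully home. Slot 66 mm long (portioner x), 9 mm wide (y), open at the top; walls up to 34 mm above the bench, outward flares above them up to 42 mm.
- rack: Fixed white plastic rack block 110 (x) x 60 (y) x 40 mm with a slot 66 x 10 mm, 30 mm deep, long in x, in which the blade stands at the start. Origin: centre of the underside.
- blade: Loose flat steel blade, upright: 60 mm wide (x), 6 mm thick (y), 100 mm high (z), with a square eye 30 x 30 mm through it along y, centred 63 mm up; on top a black grip block 40 (x) x 14 (y) x 36 mm, 100 to 136 mm up. About 0.18 kg. Origin: middle of the lower edge. It fits the slot either way round.
- blade_grip (a point): Centre of the blade's black grip block, 118 mm above the blade's lower edge; pinch it across its 14 mm (blade's y).
- blade_eye (a point): Centre of the blade's eye, 63 mm above its lower edge.
- rest: Fixed low white rest 60 (x) x 170 (y) mm; the pin lies along its y, nose to +y, in two notched saddles under the shaft (32 mm wide, up to 42 mm above the bench) at y = -12 and +65 mm and on a narrow post (12 mm wide, top 26 mm up) under the grip. Origin: centre of the underside.
- pin: Loose steel pin, level at the start, axis 36 mm above the bench: round shaft 14 mm across, 130 mm long along its +y, the last 14 mm tapering to a nose 6 mm across; dark square grip 20 x 20 mm, 60 mm long along its -y. About 0.15 kg, balanced near the origin. Origin: on its axis where grip and shaft meet.
- pin_nose (a point): End of the pin's nose, 130 mm along the pin's +y from its origin.
- pin_grip (a point): Centre of the pin's square grip, 30 mm along the pin's -y from its origin; pinch it across its 20 mm (pin's x), from above.
- butter_a: Wrapped pack of butter 65 x 100 x 36 mm between the robot and the portioner; leave alone. Origin: underside centre.
- butter_b: Wrapped pack of butter 65 x 100 x 36 mm beyond the portioner; leave alone. Origin: underside centre.
- pastry_ring: Steel pastry ring 56 mm across, 40 mm high; leave alone. Origin: underside centre.
- spice_jar: Glass jar 52 mm across, 100 mm high; leave alone. Origin: underside centre.
- spatula: Spatula lying on the bench; leave alone.
- beaker: White cup 72 mm across, 85 mm high; leave alone. Origin: underside centre.

How it is judged:
By the outcome, as a careful person would: the job done as asked, in the order asked, and still so for the second after the job is handed in, while the arm keeps its last pose, push and grip.
It also fails if it takes over 61 s, if anything falls off the work surface, if the arm or the gripper's body presses on something with over 40 N, if the wrist force passes 120 N, or if a joint passes its speed limit or range.

## Working session

There is one attempt and no reset: what is moved stays moved. The work goes in short steps, Python scripts to look and compute and a tool call to move; the robot and the scene stay as the last step left them, time stands still between calls to the robot, and variables do not carry over. Pictures are saved under pics/ and viewed, at most 10 in all, crops included, and the job is handed in when it is done.

Besides the shell and the picture viewer there is one more tool, called after "Emit:" in YAML: its name, and indented under it one key for each argument. send_rows: Moves the arm, as the interface text tells. Its arguments: {"type":"object","properties":{"dr":{"type":"array","items":{"type":"array","items":{"type":"number"}}},"xyz":{"type":"array","items":{"type":"array","items":{"type":"number"}}},"jaw":{"type":"array","items":{"type":"number"}}},"required":["dr","xyz","jaw"]}

```bash
ls; mkdir -p pics; python3 - <<'E'
from bench import ctrl
import cv2
o=ctrl.get_obs(); print(o['time_s'],o['eef_pos'],o['eef_rot'],o['opening'],ctrl.tip_extent)
for n in ('scene','top'):
    im=ctrl.camera(n); cv2.imwrite(f'pics/{n}0.png',im[...,::-1]); c=ctrl.calibration(n); print(n,c)
E
```

```text
pics
0.0 [ 0.22159322 -0.53000279  0.24937289] [-8.97569796e-04  9.80486694e-01  1.96583412e-01  8.18336895e-06] 0.9980084869858986 0.019
scene {'camera_matrix': array([[543.2054563 ,   0.        , 271.81223494],
       [  0.        , 543.2054563 , 206.53009418],
       [  0.        ,   0.        ,   1.        ]]), 'world_from_camera': array([[-0.76169115, -0.34184065,  0.55042853,  1.37581159],
       [ 0.64790405, -0.41081393,  0.64144545,  0.96837127],
       [ 0.00685158,  0.84520819,  0.53439328,  0.88169603],
       [ 0.        ,  0.        ,  0.        ,  1.        ]])}
top {'camera_matrix': array([[439.53310506,   0.        , 280.56914556],
       [  0.        , 439.53310506, 204.76728484],
       [  0.        ,   0.        ,   1.        ]]), 'world_from_camera': array([[-1.43896818e-02,  9.90767516e-01, -1.34806034e-01,
         4.22614996e-01],
       [-9.99894235e-01, -1.45428839e-02, -1.51752309e-04,
         1.22872132e-02],
       [-2.11081977e-03,  1.34789593e-01,  9.90871995e-01,
         1.00176737e+00],
       [ 0.00000000e+00,  0.00000000e+00,  0.00000000e+00,
         1.00000000e+00]])}
```

View pics/top0.png

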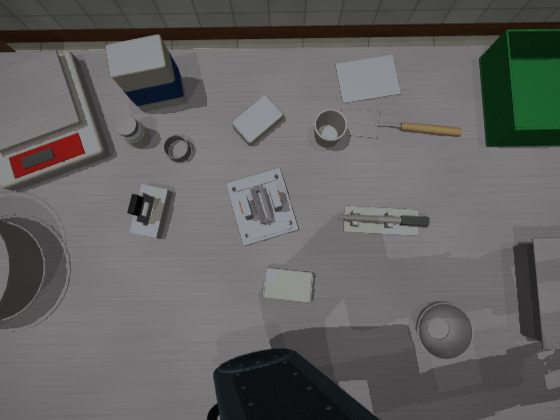

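View pics/scene0.png

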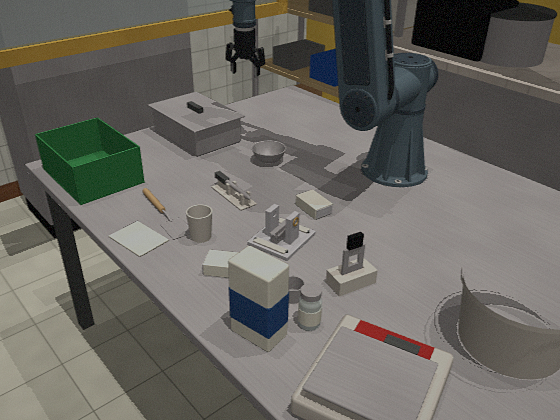

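The top view shows the rack and blade at (150,211), the portioner at (262,206) and the pin on its rest at (385,220) with its nose to the left. The scene view shows the blade upright at (355,255), the portioner at (282,235) and the pin at (233,188). I'll enlarge these areas next.

```bash
cat > h.py <<'E'
import numpy as np, cv2
from bench import ctrl
from scipy.spatial.transform import Rotation as R
def ray(name,uv,cal=None):
    c=cal or ctrl.calibration(name);K=c['camera_matrix'];T=c['world_from_camera']
    p=np.linalg.inv(K)@np.r_[uv,1.]; d=T[:3,:3]@(p*[1,-1,-1]); return T[:3,3],d
def onz(name,uv,z,cal=None):
    o,d=ray(name,uv,cal); return o+d*(z-o[2])/d[2]
def proj(name,P,cal=None):
    c=cal or ctrl.calibration(name);K=c['camera_matrix'];T=c['world_from_camera']
    p=T[:3,:3].T@(np.asarray(P)-T[:3,3]); p=K@(p*[1,-1,-1]); return p[:2]/p[2]
def rot(o): q=o['eef_rot']; return R.from_quat([q[1],q[2],q[3],q[0]])
E
python3 - <<'E'
import cv2,numpy as np
t=cv2.imread('pics/top0.png');s=cv2.imread('pics/scene0.png')
def c(im,u,v,w,h,k): return cv2.resize(im[v:v+h,u:u+w],None,fx=k,fy=k,interpolation=cv2.INTER_CUBIC)
a=c(t,120,170,65,75,4);b=c(t,222,163,80,90,4);d=c(t,338,198,100,45,4)
can=np.zeros((600,800,3),np.uint8)
can[:300,:260]=a; can[:360,270:590]=b[:360]; can[370:550,270:670]=d
e=c(s,325,228,56,70,4); can[310:590,:224]=e
cv2.imwrite('pics/crop0.png',can)
E
```

```text
(no output)
```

View pics/crop0.png

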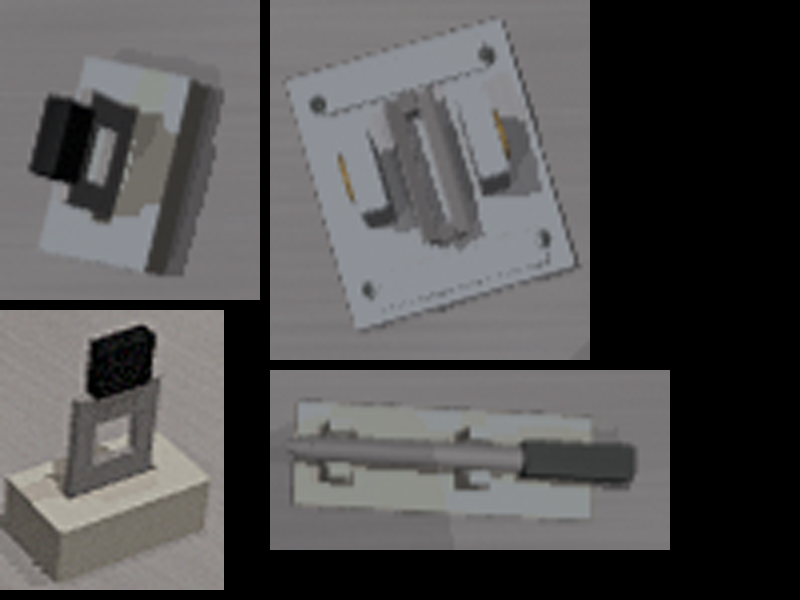

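The crops show clear base corners for the portioner, top corners for the rack, and the ends of the pin. I'll cast these onto their planes for rough poses.

```bash
python3 - <<'E'
from h import *
def q(n,l,z):
    P=np.array([onz('top',p,z) for p in l]);print(n,P.mean(0).round(4));return P
p=q('port',[(226.25,183),(280.25,167.5),(299.25,229.25),(243.5,245.25)],.012)
ang=lambda v:np.degrees(np.arctan2(v[1],v[0])).round(2)
print(ang(p[0]-p[3]),ang(p[1]-p[2]),ang(p[0]-p[1]),ang(p[3]-p[2]),[np.linalg.norm(p[i]-p[i-1]).round(3) for i in range(4)])
p=q('rack',[(141.25,183.75),(168.25,190),(157,238.25),(130,232.5)],.04)
print(ang(p[0]-p[3]),ang(p[1]-p[2]),ang(p[0]-p[1]),ang(p[3]-p[2]),[np.linalg.norm(p[i]-p[i-1]).round(3) for i in range(4)])
a=onz('top',(342.5,217.25),.036);b=onz('top',(429.25,221.25),.036);print('nose',a,'end',b,ang(a-b),np.linalg.norm(a-b))
c=ctrl.calibration('wrist');o=ctrl.get_obs();print(c['camera_matrix']);Rm=rot(o).as_matrix();T=c['world_from_camera'];print(Rm,Rm.T@(T[:3,3]-o['eef_pos']),Rm.T@T[:3,:3])
E
```

```text
port [0.5552 0.054  0.012 ]
15.32 15.95 105.48 105.18 [np.float64(0.148), np.float64(0.129), np.float64(0.149), np.float64(0.13)]
rack [0.544  0.3024 0.04  ]
-11.28 -11.89 76.06 77.26 [np.float64(0.11), np.float64(0.062), np.float64(0.109), np.float64(0.061)]
nose [ 0.52418173 -0.12391233  0.036     ] end [ 0.51252493 -0.31479385  0.036     ] 86.51 0.19123711512390296
[[304.63694487   0.         275.79749712]
 [  0.         304.63694487 205.56189492]
 [  0.           0.           1.        ]]
[[ 9.22679524e-01  3.85567626e-01 -3.19126547e-04]
 [ 3.85567635e-01 -9.22678251e-01  1.56367731e-03]
 [ 3.08452225e-04 -1.56581791e-03 -9.99998727e-01]] [ 0.08125504 -0.0002792  -0.12310975] [[-1.33399925e-06  9.47938457e-01  3.18453578e-01]
 [ 9.99999700e-01  2.48021336e-04 -7.34094323e-04]
 [-7.74859522e-04  3.18453482e-01 -9.47938173e-01]]
```

Emit:
send_rows:
  dr:
    - [0,0,1.2]
    - [0,0,1.2]
    - [0,0,1.2]
    - [0,0,1.2]
    - [0,0,1.2]
    - [0,0,1.2]
    - [0,0,1.2]
    - [0,0,1.2]
  xyz:
    - [55.8,-40.6,3]
    - [55.8,-40.6,3]
    - [55.8,-40.6,3]
    - [55.8,-40.6,3]
    - [55.8,-40.6,3]
    - [55.8,-40.6,3]
    - [55.8,-40.6,3]
    - [55.8,-40.6,3]
  jaw: [100,100,100,100,100,100,100,100]

```text
time_s: 1.1
eef_pos: [0.4817, -0.1017, 0.2284]
eef_rot: [0.0, 0.991, 0.135, 0.0]
wrist_force: [0.7, -1.2, -0.8]
opening: 0.999
grasp_force: 0.0
```

```bash
cat >> h.py <<'E'
def plan(pos,head):
    o=ctrl.get_obs(); r=rot(o); h=np.radians(head); c,s=np.cos(h),np.sin(h)
    t=R.from_matrix(np.array([[c,s,0],[s,-c,0],[0,0,-1]]))
    print('t %.2f'%o['time_s'],'pos',o['eef_pos'].round(4),'head %.2f'%np.degrees(np.arctan2(*r.as_matrix()[[1,0],0])),'F',o['wrist_force'].round(1),'M',o['torque'].round(2),'open %.3f grip %.1f'%(o['opening'],o['grasp_force']))
    print('dr',(np.degrees((r.inv()*t).as_rotvec())/6).round(2),'xyz',(r.inv().apply(np.asarray(pos)-o['eef_pos'])*100).round(2))
E
python3 -c "
from h import *
plan([.58,.06,.22],15.5)"
```

```text
t 1.10 pos [ 0.4817 -0.1017  0.2284] head 15.47 F [ 0.7 -1.2 -0.8] M [-0.06 -0.03  0.07] open 0.999 grip 0.0
dr [ 0. -0. -0.] xyz [ 13.79 -12.96   0.84]
```

Emit:
send_rows:
  dr:
    - [0,0,0]
    - [0,0,0]
    - [0,0,0]
    - [0,0,0]
    - [0,0,0]
    - [0,0,0]
    - [0,0,0]
    - [0,0,0]
  xyz:
    - [13.8,-13,0.8]
    - [13.8,-13,0.8]
    - [13.8,-13,0.8]
    - [13.8,-13,0.8]
    - [13.8,-13,0.8]
    - [13.8,-13,0.8]
    - [13.8,-13,0.8]
    - [13.8,-13,0.8]
  jaw: [100,100,100,100,100,100,100,100]

```text
time_s: 2.1
eef_pos: [0.5793, 0.0575, 0.2209]
eef_rot: [0.0, 0.991, 0.134, 0.0]
wrist_force: [-0.8, 0.5, 0.8]
opening: 0.998
grasp_force: 0.0
```

```bash
python3 -c "
from h import *
plan([.544,.302,.24],-11.9)
c=ctrl.calibration('wrist');im=ctrl.camera('wrist');cv2.imwrite('pics/w1.png',im[...,::-1]);np.save('w1.npy',c)
print(proj('wrist',[.5552,.054,.012],c))
z=im[60:360,80:480,::-1];cv2.imwrite('pics/w1c.png',cv2.resize(z,None,fx=2,fy=2,interpolation=cv2.INTER_CUBIC))"
```

```text
t 2.10 pos [0.5793 0.0575 0.2209] head 15.39 F [-0.8  0.5  0.8] M [ 0.01 -0.03 -0.01] open 0.998 grip 0.0
dr [ 0.   -0.    4.55] xyz [  3.09 -24.51  -1.92]
[273.09990707 200.59080086]
```

View pics/w1c.png

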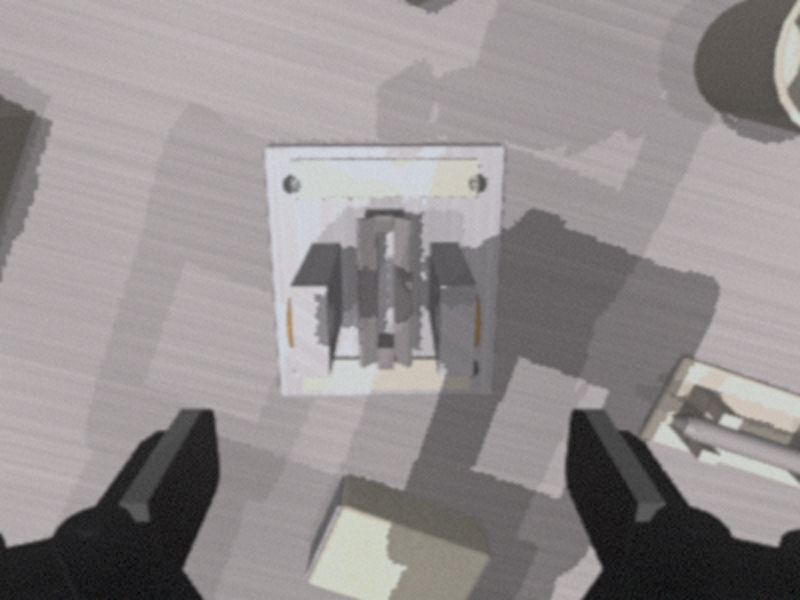

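The wrist view shows the portioner's base corners in the crop at about (265,145), (505,144), (492,393) and (283,396). The slot centreline runs from (389,218) to (386,365). I'll refine the pose from these while moving on to the blade.

```bash
python3 -c "
from h import *
c=np.load('w1.npy',allow_pickle=True).item()
f=lambda u,v,z:onz('wrist',(80+u/2,60+v/2),z,c)
P=np.array([f(265,145,.012),f(505,144,.012),f(492,393,.012),f(283,396,.012)])
ang=lambda v:np.degrees(np.arctan2(v[1],v[0])).round(2)
print(P.mean(0),ang(P[0]-P[3]),ang(P[1]-P[2]),ang(P[0]-P[1])-90,ang(P[3]-P[2])-90,[np.linalg.norm(P[i]-P[i-1]).round(4) for i in range(4)])
a=f(389,218,.042);b=f(386.5,365,.042);print('slot',(a+b)/2,ang(a-b),np.linalg.norm(a-b))
a=f(292,287,.091);b=f(476,287,.091);print('lugs near edge corners',a,b,(a+b)/2,np.linalg.norm(a-b),ang(a-b)-90)
"
```

```text
[0.55704995 0.05445019 0.012     ] 15.82 15.72 15.620000000000005 16.290000000000006 [np.float64(0.1494), np.float64(0.1276), np.float64(0.148), np.float64(0.1274)]
slot [0.55760808 0.05360742 0.042     ] 14.36 0.08124382586881776
lugs near edge corners [0.56606309 0.0989994  0.091     ] [0.58738579 0.02147055 0.091     ] [0.57672444 0.06023498 0.091     ] 0.08040759453149486 15.379999999999995
```

Emit:
send_rows:
  dr:
    - [0,0,1.5]
    - [0,0,3]
    - [0,0,4.55]
    - [0,0,4.55]
    - [0,0,4.55]
    - [0,0,4.55]
    - [0,0,4.55]
    - [0,0,4.55]
  xyz:
    - [0.6,-5,-1.9]
    - [1.2,-10,-1.9]
    - [1.8,-15,-1.9]
    - [2.5,-20,-1.9]
    - [3.1,-24.5,-1.9]
    - [3.1,-24.5,-1.9]
    - [3.1,-24.5,-1.9]
    - [3.1,-24.5,-1.9]
  jaw: [100,100,100,100,100,100,100,100]

```text
time_s: 3.15
eef_pos: [0.5443, 0.3015, 0.2396]
eef_rot: [0.0, 0.995, -0.104, -0.0]
wrist_force: [-0.7, -0.4, -0.4]
opening: 1.001
grasp_force: 0.0
```

```bash
python3 -c "
from h import *
plan([.544,.302,.24],-11.9)
c=ctrl.calibration('wrist');im=ctrl.camera('wrist');cv2.imwrite('pics/w2.png',im[...,::-1]);np.save('w2.npy',c)
print(proj('wrist',[.544,.302,.146],c))
m=(im.max(2)<45).astype(np.uint8); n,l,s,ce=cv2.connectedComponentsWithStats(m)
print([(s[i],ce[i].round(1)) for i in range(1,n) if s[i][4]>300])
z=im[60:360,80:480,::-1];cv2.imwrite('pics/w2c.png',cv2.resize(z,None,fx=2,fy=2,interpolation=cv2.INTER_CUBIC))"
```

```text
t 3.15 pos [0.5443 0.3015 0.2396] head -11.92 F [-0.7 -0.4 -0.4] M [-0.04  0.    0.04] open 1.001 grip 0.0
dr [ 0. -0. -0.] xyz [-0.04 -0.04 -0.04]
[274.82061575 216.71351086]
[(array([    0,   266,   560,   154, 40886], dtype=int32), array([277.1, 372.2]))]
```

View pics/w2c.png

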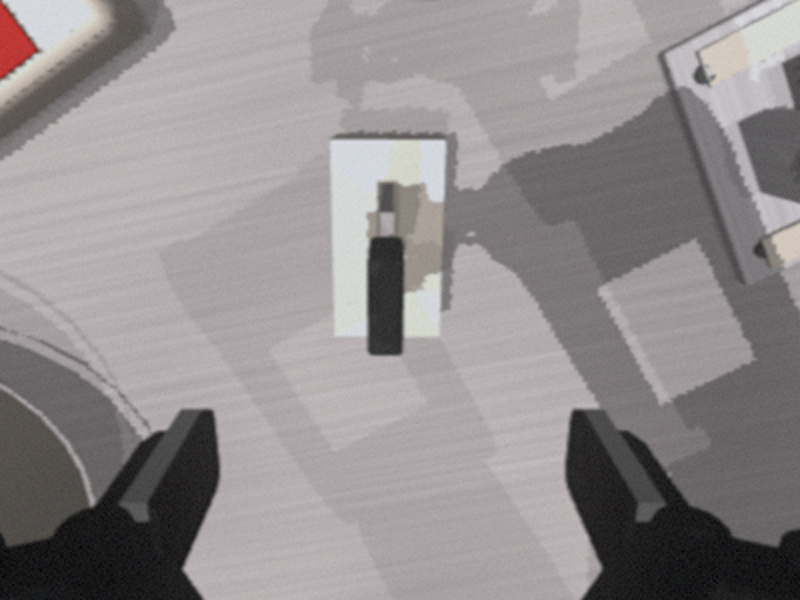

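The view shows the black grip block in the crop. Its near top edge runs from (367,353) to (404,353), centred on u≈386, and the heading is square with the tool.

```bash
python3 -c "
from h import *
c=np.load('w2.npy',allow_pickle=True).item()
f=lambda u,v,z:onz('wrist',(80+u/2,60+v/2),z,c)
a=f(367,353,.146);b=f(404,353,.146);print(a,b,np.linalg.norm(a-b))
x=np.array([np.cos(np.radians(-11.9)),np.sin(np.radians(-11.9)),0])
g=(a+b)/2+.02*x;print('grip',g)
R4=np.array([f(330,139,.04),f(447,139,.04),f(440,336,.04),f(334,336,.04)]);print('rack',R4.mean(0),R4)
plan(np.r_[g[:2],.128],-11.9)
"
```

```text
[0.52976176 0.31400882 0.146     ] [0.52679056 0.29994902 0.146     ] 0.014370315261193478
grip [0.54784634 0.30285483 0.146     ]
rack [0.54541241 0.30303314 0.04      ] [[0.60526379 0.32069288 0.04      ]
 [0.59280791 0.26168208 0.04      ]
 [0.4855125  0.28517531 0.04      ]
 [0.49806542 0.34458228 0.04      ]]
t 3.20 pos [0.5443 0.3015 0.2396] head -11.93 F [-0.2 -0.3 -0.4] M [ 0.   -0.01  0.01] open 1.000 grip 0.0
dr [ 0. -0. -0.] xyz [ 0.31 -0.2  11.16]
```

Emit:
send_rows:
  dr:
    - [0,0,0]
    - [0,0,0]
    - [0,0,0]
    - [0,0,0]
    - [0,0,0]
    - [0,0,0]
    - [0,0,0]
    - [0,0,0]
  xyz:
    - [0.3,-0.2,3]
    - [0.3,-0.2,6]
    - [0.3,-0.2,9]
    - [0.3,-0.2,11]
    - [0.3,-0.2,11]
    - [0.3,-0.2,11]
    - [0.3,-0.2,11]
    - [0.3,-0.2,11]
  jaw: [60,50,40,40,0,0,0,0]

```text
time_s: 4.2
eef_pos: [0.5476, 0.3044, 0.1304]
eef_rot: [-0.0, 0.995, -0.103, 0.001]
wrist_force: [-0.3, -0.6, -3.0]
opening: 0.154
grasp_force: 61.4
```

```bash
python3 -c "
from h import *
plan([.5478,.3028,.26],-11.9)"
```

```text
t 4.20 pos [0.5476 0.3044 0.1304] head -11.82 F [-0.3 -0.6 -3. ] M [0.05 0.08 0.  ] open 0.154 grip 61.4
dr [-0.01 -0.01  0.01] xyz [  0.07   0.14 -12.96]
```

Emit:
send_rows:
  dr:
    - [0,0,0]
    - [0,0,0]
    - [0,0,0]
    - [0,0,-1]
    - [0,0,-2]
    - [0,0,-3]
    - [0,0,-4]
    - [0,0,-4.57]
  xyz:
    - [0,0,-3]
    - [0,0,-8]
    - [0,0,-12]
    - [1.2,5,-12]
    - [2.4,10,-12]
    - [3.6,15,-12]
    - [4.8,20,-12]
    - [6,24.3,-12]
  jaw: [0,0,0,0,0,0,0,0]

```text
time_s: 5.2
eef_pos: [0.5561, 0.0523, 0.2501]
eef_rot: [0.0, 0.991, 0.137, 0.0]
wrist_force: [0.7, -0.1, -2.3]
opening: 0.157
grasp_force: 61.4
```

```bash
python3 -c "
from h import *
plan([.5565,.054,.25],15.6)
plan([.5565,.054,.18],15.6)
c=ctrl.calibration('wrist');im=ctrl.camera('wrist');cv2.imwrite('pics/w3.png',im[...,::-1]);np.save('w3.npy',c)
z=im[60:360,80:480,::-1];cv2.imwrite('pics/w3c.png',cv2.resize(z,None,fx=2,fy=2,interpolation=cv2.INTER_CUBIC))"
```

```text
t 5.20 pos [0.5561 0.0523 0.2501] head 15.72 F [ 0.7 -0.1 -2.3] M [-0.02 -0.02 -0.02] open 0.157 grip 61.4
dr [ 0.   -0.01  0.02] xyz [ 0.09 -0.15  0.01]
t 5.20 pos [0.5561 0.0523 0.2501] head 15.72 F [ 0.7 -0.1 -2.3] M [-0.02 -0.02 -0.02] open 0.157 grip 61.4
dr [ 0.   -0.01  0.02] xyz [ 0.08 -0.15  7.01]
```

View pics/w3c.png

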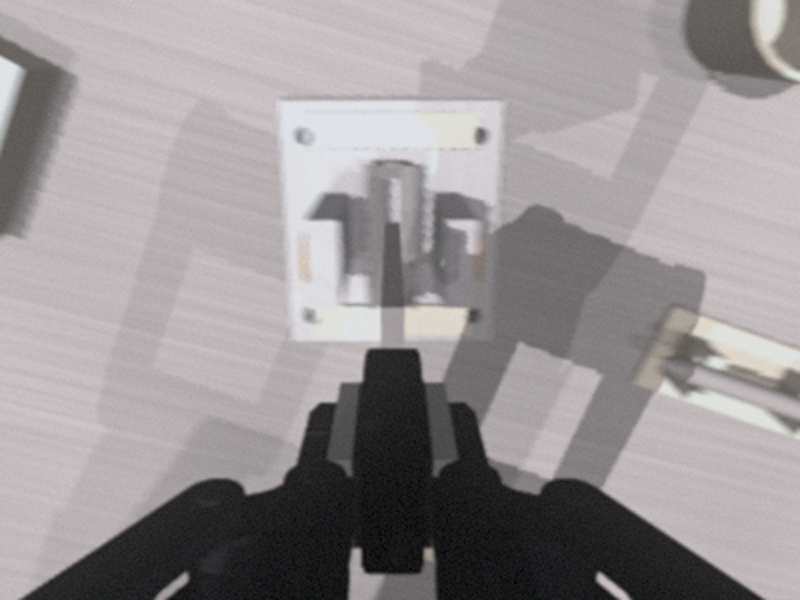

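The blurred view shows the blade's bottom leading edge at about (392,225) and the slot's far end at about (395,168), so they are nearly in line. I'll lower it to just above the flares, let it settle and check again.

Emit:
send_rows:
  dr:
    - [0,0,0]
    - [0,0,0]
    - [0,0,0]
    - [0,0,0]
    - [0,0,0]
    - [0,0,0]
    - [0,0,0]
    - [0,0,0]
  xyz:
    - [0.1,-0.1,1]
    - [0.1,-0.1,3]
    - [0.1,-0.1,4.5]
    - [0.1,-0.1,5.5]
    - [0.1,-0.1,5.5]
    - [0.1,-0.1,5.5]
    - [0.1,-0.1,5.5]
    - [0.1,-0.1,5.5]
  jaw: [0,0,0,0,0,0,0,0]

```text
time_s: 6.25
eef_pos: [0.5572, 0.0552, 0.1951]
eef_rot: [0.0, 0.991, 0.136, 0.0]
wrist_force: [-0.4, -0.3, -2.5]
opening: 0.159
grasp_force: 61.4
```

```bash
python3 -c "
from h import *
plan([.5565,.054,.18],15.6)
c=ctrl.calibration('wrist');im=ctrl.camera('wrist');cv2.imwrite('pics/w4.png',im[...,::-1]);np.save('w4.npy',c)
z=im[100:250,170:370,::-1];cv2.imwrite('pics/w4c.png',cv2.resize(z,None,fx=4,fy=4,interpolation=cv2.INTER_CUBIC))"
```

```text
t 6.25 pos [0.5572 0.0552 0.1951] head 15.59 F [-0.4 -0.3 -2.5] M [-0.01  0.01 -0.02] open 0.159 grip 61.4
dr [ 0.   -0.01 -0.  ] xyz [-0.1   0.1   1.51]
```

View pics/w4c.png

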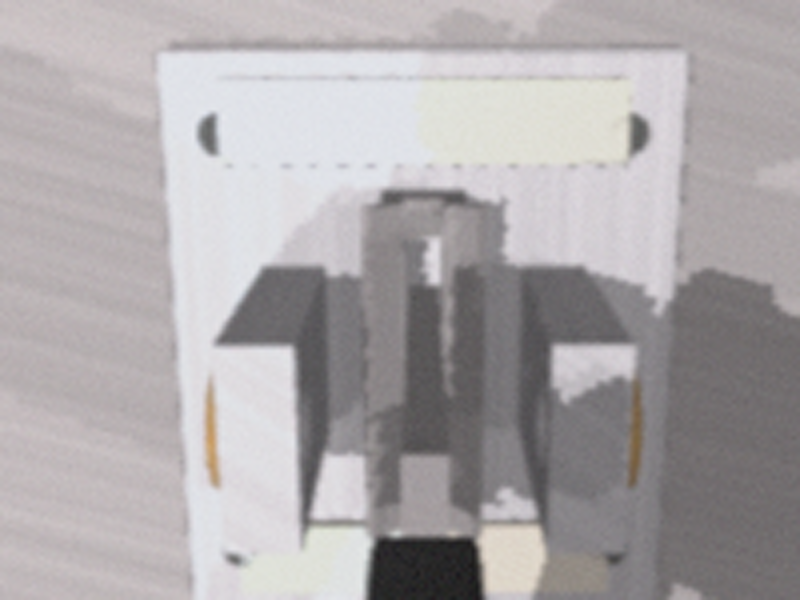

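The settled view shows the lug tops from u=215 to 637 (midpoint 426), the base far corners at (157,50) and (687,50), and the blade's leading edge at about (426,285). It looks centred, so I'll compute the residuals.

```bash
python3 -c "
from h import *
c=np.load('w4.npy',allow_pickle=True).item();o=ctrl.get_obs();Rm=rot(o)
f=lambda u,v,z:Rm.inv().apply(onz('wrist',(170+(u+.5)/4,100+(v+.5)/4),z,c)-o['eef_pos'])*1000
p=lambda n,*a:print(n,np.mean([f(*x) for x in a],0).round(2),(f(*a[-1])-f(*a[0])).round(1))
p('base',(157,50,.012),(687,50,.012))
p('lug',(215,345,.091),(637,345,.091))
p('lug inner',(297,345,.091),(551,345,.091))
p('lug bottom',(224,550,.091),(637,550,.091))
p('blade',(408,285,.0747),(445,285,.0747))
p('blade top',(400,530,.1747),(450,530,.1747))
"
```

```text
base [ 7.2790e+01 -7.0000e-02  1.8305e+02] [  0.  127.5   0. ]
lug [ 20.6    0.67 104.01] [-0.  81.3  0. ]
lug inner [ 20.6    0.28 104.01] [-0.  48.9  0. ]
lug bottom [-22.57   1.63 103.98] [-0.  84.2  0. ]
blade [ 28.84   0.81 120.32] [-0.   7.5  0. ]
blade top [18.47  0.25 20.31] [-0.   6.4  0. ]
```

Emit:
send_rows:
  dr:
    - [0,0,0]
    - [0,0,0]
    - [0,0,0]
    - [0,0,0]
    - [0,0,0]
    - [0,0,0]
    - [0,0,0]
    - [0,0,0]
  xyz:
    - [0,0,1.2]
    - [0,0,2.5]
    - [0,0,3.2]
    - [0,0,3.8]
    - [0,0,4.3]
    - [0,0,4.8]
    - [0,0,5.2]
    - [0,0,5.2]
  jaw: [0,0,0,0,0,0,0,0]

```text
time_s: 7.3
eef_pos: [0.5567, 0.0553, 0.1423]
eef_rot: [-0.0, 0.991, 0.136, -0.0]
wrist_force: [-0.5, -0.8, -2.8]
opening: 0.158
grasp_force: 61.4
```

```bash
python3 -c "
from h import *
plan([.5567,.0547,.1322],15.6)"
```

```text
t 7.30 pos [0.5567 0.0553 0.1423] head 15.60 F [-0.5 -0.8 -2.8] M [-0.03  0.02  0.04] open 0.158 grip 61.4
dr [-0.  0. -0.] xyz [-0.02  0.06  1.01]
```

No contact load yet, so I'll take it down the rest of the way.

Emit:
send_rows:
  dr:
    - [0,0,0]
    - [0,0,0]
    - [0,0,0]
    - [0,0,0]
    - [0,0,0]
    - [0,0,0]
    - [0,0,0]
    - [0,0,0]
  xyz:
    - [0,0,0.2]
    - [0,0,0.4]
    - [0,0,0.6]
    - [0,0,0.75]
    - [0,0,0.9]
    - [0,0,1.0]
    - [0,0,1.0]
    - [0,0,1.0]
  jaw: [0,0,0,0,0,0,0,0]

```text
time_s: 8.3
eef_pos: [0.5569, 0.0553, 0.1326]
eef_rot: [0.0, 0.991, 0.136, 0.0]
wrist_force: [-0.6, -0.4, -1.8]
opening: 0.152
grasp_force: 61.4
```

```bash
python3 -c "
from h import *
plan([.5567,.0547,.1322],15.6)"
```

```text
t 8.30 pos [0.5569 0.0553 0.1326] head 15.60 F [-0.6 -0.4 -1.8] M [ 0.   -0.01 -0.01] open 0.152 grip 61.4
dr [ 0. -0. -0.] xyz [-0.04  0.05  0.04]
```

Emit:
send_rows:
  dr:
    - [0,0,0]
    - [0,0,0]
    - [0,0,0]
    - [0,0,0]
    - [0,0,0]
    - [0,0,0]
    - [0,0,0]
    - [0,0,0]
  xyz:
    - [0,0,0.05]
    - [0,0,0.1]
    - [0,0,0.15]
    - [0,0,0.15]
    - [0,0,0.15]
    - [0,0,0.15]
    - [0,0,0.15]
    - [0,0,0.15]
  jaw: [0,0,0,0,0,0,0,0]

```text
time_s: 9.3
eef_pos: [0.5569, 0.0553, 0.1311]
eef_rot: [0.0, 0.991, 0.136, 0.0]
wrist_force: [0.5, -0.3, -2.5]
opening: 0.152
grasp_force: 61.4
```

Emit:
send_rows:
  dr:
    - [0,0,0]
    - [0,0,0]
    - [0,0,0]
    - [0,0,0]
    - [0,0,0]
    - [0,0,0]
    - [0,0,0]
    - [0,0,0]
  xyz:
    - [0,0,0.05]
    - [0,0,0.1]
    - [0,0,0.15]
    - [0,0,0.2]
    - [0,0,0.25]
    - [0,0,0.25]
    - [0,0,0.25]
    - [0,0,0.25]
  jaw: [0,0,0,0,0,0,0,0]

```text
time_s: 10.3
eef_pos: [0.5573, 0.0553, 0.1306]
eef_rot: [0.0, 0.991, 0.136, 0.0]
wrist_force: [-5.5, 0.4, 13.6]
opening: 0.155
grasp_force: 63.8
```

Contact at +14 N shows the blade is seated, so I'll relax, release and rise.

Emit:
send_rows:
  dr:
    - [0,0,0]
    - [0,0,0]
    - [0,0,0]
    - [0,0,0]
    - [0,0,0]
    - [0,0,0]
    - [0,0,0]
    - [0,0,0]
  xyz:
    - [0,0,-0.1]
    - [0,0,-0.1]
    - [0,0,-0.1]
    - [0,0,-0.1]
    - [0,0,-2]
    - [0,0,-6]
    - [0,0,-11]
    - [0,0,-11]
  jaw: [0,50,50,50,60,60,100,100]

```text
time_s: 11.3
eef_pos: [0.56, 0.055, 0.2451]
eef_rot: [0.001, 0.991, 0.136, 0.005]
wrist_force: [0.9, -1.1, 0.6]
opening: 0.986
grasp_force: 0.0
```

```bash
python3 -c "
from h import *
plan([.52,-.27,.18],-3.5)
c=ctrl.calibration('wrist');im=ctrl.camera('wrist');cv2.imwrite('pics/w5.png',im[...,::-1]);np.save('w5.npy',c)
t=ctrl.camera('scene');cv2.imwrite('pics/s5.png',t[...,::-1])
a=cv2.resize(im[80:380,130:430,::-1],(400,400));b=cv2.resize(t[190:270,240:320,::-1],(400,400),interpolation=cv2.INTER_CUBIC)
cv2.imwrite('pics/c5.png',np.hstack([a,b]))"
```

```text
t 11.30 pos [0.56   0.055  0.2451] head 15.60 F [ 0.9 -1.1  0.6] M [-0.01 -0.04 -0.  ] open 0.986 grip 0.0
dr [ 0.02 -0.1   3.18] xyz [-12.66  30.2    6.51]
```

View pics/c5.png

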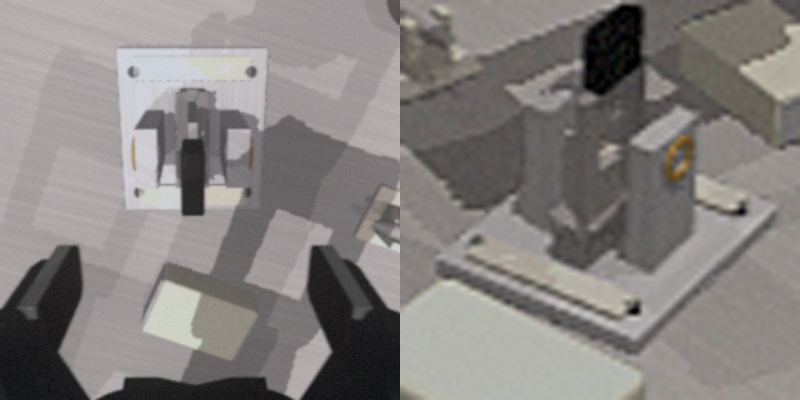

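The left panel shows the blade upright between the lugs, and the right panel shows it standing in the slot with the bore visible. I'll check the grip-top height by projection and go to the pin.

Emit:
send_rows:
  dr:
    - [0,0,1]
    - [0,0,2]
    - [0,0,3.18]
    - [0,0,3.18]
    - [0,0,3.18]
    - [0,0,3.18]
    - [0,0,3.18]
    - [0,0,3.18]
  xyz:
    - [-2,5,0]
    - [-4,10,0]
    - [-6.5,15.5,2]
    - [-9,21.5,4]
    - [-11.5,27,6.5]
    - [-12.7,30.2,6.5]
    - [-12.7,30.2,6.5]
    - [-12.7,30.2,6.5]
  jaw: [100,100,100,100,100,100,100,100]

```text
time_s: 12.4
eef_pos: [0.5151, -0.2689, 0.1725]
eef_rot: [-0.001, 1.0, -0.031, -0.001]
wrist_force: [0.7, -0.4, -0.1]
opening: 1.0
grasp_force: 0.0
```

```bash
python3 -c "
from h import *
x=np.array([np.cos(np.radians(15.6)),np.sin(np.radians(15.6)),0]);y=np.array([-x[1],x[0],0]);o=np.array([.5565,.0545,0])
for s in(-1,1):
  for t in(-1,1): print(s,t,((proj('scene',o+s*.02*x+t*.007*y+[0,0,.148])-[240,190])*5+[400,0]).round(0))
plan([.515,-.283,.042],-3.5)
c=ctrl.calibration('wrist');im=ctrl.camera('wrist');cv2.imwrite('pics/w6.png',im[...,::-1]);np.save('w6.npy',c)
print(proj('wrist',[.515,-.2836,.046],c),proj('wrist',[.5242,-.124,.036],c))
z=im[60:360,80:480,::-1];cv2.imwrite('pics/w6c.png',cv2.resize(z,None,fx=2,fy=2,interpolation=cv2.INTER_CUBIC))"
```

```text
-1 -1 [620.  -4.]
-1 1 [642.   3.]
1 -1 [578.  28.]
1 1 [601.  36.]
t 12.40 pos [ 0.5151 -0.2689  0.1725] head -3.51 F [ 0.7 -0.4 -0.1] M [-0.03 -0.03 -0.03] open 1.000 grip 0.0
dr [-0.02  0.02 -0.  ] xyz [ 0.09  1.43 13.05]
[292.84418712 201.67523168] [113.22823381 198.77618353]
```

View pics/w6c.png

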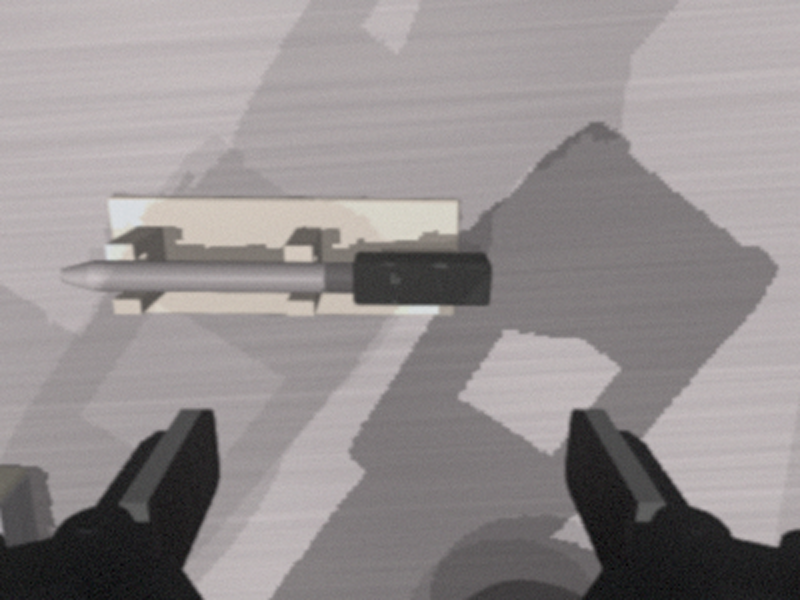

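The view shows the pin across the image: nose at (61,273), grip from u=354 to 490, and the grip's near top edge at v≈303. The tool therefore needs a quarter turn to heading 86.5°.

```bash
python3 -c "
from h import *
c=np.load('w6.npy',allow_pickle=True).item()
f=lambda u,v,z:onz('wrist',(80+u/2,60+v/2),z,c)
n=f(61,273,.036);a=f(354,303,.046);b=f(490,304,.046);s=f(330,277,.036)
d=a-b;print('nose',n,'gripedge',a,b,np.linalg.norm(d),np.degrees(np.arctan2(d[1],d[0])))
e=n-s;print('axis',np.degrees(np.arctan2(e[1],e[0])))
m=(a+b)/2;d/=np.linalg.norm(d);px=np.array([d[1],-d[0],0]);g=m+.01*px;print('grip',g,'from nose',np.linalg.norm((n-g)[:2]))
plan([g[0],g[1],.15],86.7)
im=cv2.imread('pics/w6.png');R4=[f(108,197,.01),f(459,199,.01)];print(R4,np.degrees(np.arctan2(*(R4[0]-R4[1])[[1,0]])))
print(ctrl.get_obs()['q'].round(2))
"
```

```text
nose [ 0.52644588 -0.12206451  0.036     ] gripedge [ 0.50791682 -0.25207788  0.046     ] [ 0.50386209 -0.311127    0.046     ] 0.059188173832646455 86.07183267832784
axis 85.623359484444
grip [ 0.51586596 -0.2822875   0.046     ] from nose 0.1605719170010012
t 12.45 pos [ 0.5155 -0.2685  0.1729] head -3.45 F [-0.3  0.7  0.6] M [-0.04  0.03 -0.01] open 1.002 grip 0.0
dr [ -0.02  -0.   -15.02] xyz [0.12 1.38 2.29]
[array([ 0.55497962, -0.13766357,  0.01      ]), array([ 0.54397372, -0.3024024 ,  0.01      ])] 86.17785146579062
[-0.68  0.27  1.66  0.    1.21  0.95]
```

Emit:
send_rows:
  dr:
    - [0,0,-1.7]
    - [0,0,-3.4]
    - [0,0,-5.1]
    - [0,0,-6.8]
    - [0,0,-8.5]
    - [0,0,-10.2]
    - [0,0,-11.9]
    - [0,0,-13.6]
  xyz:
    - [0,0.2,0]
    - [0,0.5,0]
    - [0,0.8,0]
    - [0.1,1,0]
    - [0.1,1.2,0]
    - [0.1,1.4,0]
    - [0.1,1.4,0]
    - [0.1,1.4,0]
  jaw: [100,100,100,100,80,60,60,60]

```text
time_s: 13.45
eef_pos: [0.5163, -0.2819, 0.1737]
eef_rot: [-0.0, 0.774, 0.633, 0.0]
wrist_force: [0.3, 0.7, 0.2]
opening: 0.602
grasp_force: 0.0
```

```bash
python3 -c "
from h import *
plan([.5159,-.2823,.042],86.2)"
```

```text
t 13.45 pos [ 0.5163 -0.2819  0.1737] head 78.59 F [0.3 0.7 0.2] M [-0.03 -0.01  0.05] open 0.602 grip 0.0
dr [-0.   -0.   -1.27] xyz [-0.05 -0.03 13.17]
```

Emit:
send_rows:
  dr:
    - [0,0,-1.27]
    - [0,0,-1.27]
    - [0,0,-1.27]
    - [0,0,-1.27]
    - [0,0,-1.27]
    - [0,0,-1.27]
    - [0,0,-1.27]
    - [0,0,-1.27]
  xyz:
    - [0,0,2]
    - [0,0,5]
    - [0,0,8]
    - [0,0,11]
    - [0,0,12.5]
    - [0,0,13.3]
    - [0,0,13.3]
    - [0,0,13.3]
  jaw: [60,60,60,60,60,60,60,60]

```text
time_s: 14.45
eef_pos: [0.5166, -0.2842, 0.0417]
eef_rot: [0.001, 0.733, 0.68, 0.0]
wrist_force: [-0.5, 0.0, 0.1]
opening: 0.598
grasp_force: 0.0
```

```bash
python3 -c "
from h import *
plan([.5159,-.2823,.04],86.2)
c=ctrl.calibration('wrist');im=ctrl.camera('wrist');cv2.imwrite('pics/w7.png',im[...,::-1]);np.save('w7.npy',c)
o=ctrl.get_obs();Rm=rot(o)
# column profile of dark grip / bright shaft in tool frame
g=im.mean(2)
for z,P in((.046,[-.01,0,0]),(.046,[.015,0,0]),(.036,[.06,0,0]),(.036,[.1,0,0])):
  w=o['eef_pos']+Rm.apply(P);w[2]=z;u,v=proj('wrist',w,c);print(P,z,(u,v));row=g[int(round(v)),int(u)-40:int(u)+41];print(row.round(0).astype(int).tolist())
"
```

```text
t 14.45 pos [ 0.5166 -0.2842  0.0417] head 85.75 F [-0.5  0.   0.1] M [ 0.06 -0.04 -0.  ] open 0.598 grip 0.0
dr [ 0.01  0.01 -0.08] xyz [ 0.19 -0.09  0.17]
[-0.01, 0, 0] 0.046 (np.float64(277.39892195689663), np.float64(311.1891897369717))
[135, 134, 134, 136, 138, 137, 137, 138, 135, 133, 135, 132, 135, 132, 108, 72, 55, 56, 53, 50, 58, 56, 54, 52, 53, 58, 53, 53, 54, 56, 48, 57, 54, 49, 50, 52, 54, 52, 54, 50, 53, 50, 53, 52, 52, 56, 57, 56, 49, 52, 55, 55, 51, 46, 50, 54, 75, 101, 111, 115, 116, 109, 113, 111, 116, 111, 113, 113, 112, 114, 111, 112, 114, 110, 113, 115, 116, 114, 109, 111, 110]
[0.015, 0, 0] 0.046 (np.float64(277.50426862298133), np.float64(263.66680348227504))
[130, 130, 126, 127, 127, 129, 130, 127, 128, 127, 130, 130, 112, 85, 74, 76, 78, 83, 85, 83, 81, 83, 82, 81, 84, 85, 83, 81, 81, 82, 84, 80, 84, 83, 85, 82, 84, 82, 83, 83, 84, 88, 81, 84, 82, 82, 88, 82, 84, 86, 84, 82, 87, 82, 79, 75, 77, 98, 121, 130, 128, 129, 128, 131, 130, 129, 130, 128, 129, 131, 126, 134, 139, 145, 145, 147, 146, 144, 147, 145, 148]
[0.06, 0, 0] 0.036 (np.float64(277.53118480937974
[... 228 characters left out ...]
7, 165, 162, 160, 161, 158, 152, 144, 140, 136, 126, 117, 130, 186, 210, 209, 176, 136, 164, 202, 213, 212, 214, 212, 213, 214, 212, 214, 216, 216, 214, 213, 211, 213, 212, 213, 213, 214, 215, 214, 215, 216, 213]
[0.1, 0, 0] 0.036 (np.float64(277.74008846558536), np.float64(53.12360142681468))
[219, 218, 219, 218, 217, 219, 218, 218, 217, 219, 219, 218, 218, 220, 213, 161, 127, 124, 132, 139, 142, 151, 152, 156, 159, 164, 163, 164, 170, 170, 177, 187, 190, 196, 190, 183, 180, 172, 170, 164, 164, 162, 158, 156, 152, 149, 144, 137, 132, 125, 120, 151, 201, 216, 219, 219, 221, 221, 218, 219, 219, 218, 220, 217, 221, 219, 222, 215, 217, 218, 220, 220, 217, 219, 220, 219, 218, 220, 218, 218, 219]
```

Emit:
send_rows:
  dr:
    - [0,0,-0.07]
    - [0,0,-0.07]
    - [0,0,-0.07]
    - [0,0,-0.07]
    - [0,0,-0.07]
    - [0,0,-0.07]
    - [0,0,-0.07]
    - [0,0,-0.07]
  xyz:
    - [0.2,-0.18,0.1]
    - [0.2,-0.18,0.1]
    - [0.2,-0.18,0.1]
    - [0.2,-0.18,0.1]
    - [0.2,-0.18,0.1]
    - [0.2,-0.18,0.1]
    - [0.2,-0.18,0.1]
    - [0.2,-0.18,0.1]
  jaw: [60,60,60,0,0,0,0,0]

```text
time_s: 15.5
eef_pos: [0.5144, -0.2818, 0.0398]
eef_rot: [0.0, 0.73, 0.683, 0.0]
wrist_force: [0.2, -0.6, 2.2]
opening: 0.217
grasp_force: 58.8
```

```bash
python3 -c "
from h import *
plan([.515,-.2823,.12],86.2)"
```

```text
t 15.50 pos [ 0.5144 -0.2818  0.0398] head 86.16 F [ 0.2 -0.6  2.2] M [-0.02  0.02 -0.04] open 0.217 grip 58.8
dr [ 0.    0.   -0.01] xyz [-0.05  0.06 -8.02]
```

```bash
python3 -c "
from h import *
for p in((331,128),(316,128),(345,128),(331,112)): print('beaker',onz('top',p,.085))
print('ba',onz('top',(289,286),.036))
plan([.6152,-.1574,.12],105.6)"
```

```text
beaker [ 0.71273613 -0.09867688  0.085     ]
beaker [ 0.71322306 -0.06635097  0.085     ]
beaker [ 0.71228173 -0.12884339  0.085     ]
beaker [ 0.74856147 -0.09974661  0.085     ]
ba [ 0.37642924 -0.00324746  0.036     ]
t 15.50 pos [ 0.5144 -0.2818  0.0398] head 86.16 F [ 0.2 -0.6  2.2] M [-0.02  0.02 -0.04] open 0.217 grip 58.8
dr [ 0.    0.   -3.24] xyz [13.09  9.22 -8.02]
```

Emit:
send_rows:
  dr:
    - [0,0,0]
    - [0,0,0]
    - [0,0,0]
    - [0,0,0]
    - [0,0,0]
    - [0,0,0]
    - [0,0,0]
    - [0,0,0]
  xyz:
    - [0,0,-0.5]
    - [0,0,-1.5]
    - [0,0,-3]
    - [0,0,-5]
    - [0,0,-7]
    - [0,0,-8]
    - [0,0,-8]
    - [0,0,-8]
  jaw: [0,0,0,0,0,0,0,0]

```text
time_s: 16.5
eef_pos: [0.5138, -0.2813, 0.119]
eef_rot: [-0.001, 0.73, 0.683, -0.0]
wrist_force: [-0.5, -0.4, -1.3]
opening: 0.227
grasp_force: 58.6
```

Emit:
send_rows:
  dr:
    - [0,0,-0.6]
    - [0,0,-1.2]
    - [0,0,-1.8]
    - [0,0,-2.4]
    - [0,0,-3.0]
    - [0,0,-3.24]
    - [0,0,-3.24]
    - [0,0,-3.24]
  xyz:
    - [2,1.6,0]
    - [4.5,3.3,0]
    - [7,5,0]
    - [9.5,6.8,0]
    - [11.5,8.2,0]
    - [13,9.2,1.5]
    - [13,9.2,4]
    - [13,9.2,4]
  jaw: [0,0,0,0,0,0,0,0]

```text
time_s: 17.5
eef_pos: [0.6121, -0.1568, 0.0755]
eef_rot: [-0.004, 0.605, 0.796, -0.001]
wrist_force: [-0.4, -0.4, -1.4]
opening: 0.223
grasp_force: 58.7
```

Emit:
send_rows:
  dr:
    - [0,0,0]
    - [0,0,0]
    - [0,0,0]
    - [0,0,0]
    - [0,0,0]
    - [0,0,0]
    - [0,0,0]
    - [0,0,0]
  xyz:
    - [0,0,0]
    - [0,0,0]
    - [0,0,0]
    - [0,0,0]
    - [0,0,0]
    - [0,0,0]
    - [0,0,0]
    - [0,0,0]
  jaw: [0,0,0,0,0,0,0,0]

```text
time_s: 18.5
eef_pos: [0.6147, -0.1581, 0.0795]
eef_rot: [-0.0, 0.605, 0.797, -0.0]
wrist_force: [0.2, -0.1, -1.4]
opening: 0.227
grasp_force: 58.7
```

```bash
python3 -c "
from h import *
plan([.6152,-.1574,.0788],105.6)
c=ctrl.calibration('wrist');im=ctrl.camera('wrist');cv2.imwrite('pics/w8.png',im[...,::-1]);np.save('w8.npy',c)
s=ctrl.camera('scene');cv2.imwrite('pics/s8.png',s[...,::-1])
a=cv2.resize(im[0:300,175:375,::-1],(400,600),interpolation=cv2.INTER_CUBIC);b=cv2.resize(s[165:270,225:325,::-1],(400,420),interpolation=cv2.INTER_CUBIC)
can=np.zeros((600,800,3),np.uint8);can[:,:400]=a;can[:420,400:]=b;cv2.imwrite('pics/c8.png',can)"
```

```text
t 18.50 pos [ 0.6147 -0.1581  0.0795] head 105.60 F [ 0.2 -0.1 -1.4] M [-0.01  0.02  0.  ] open 0.227 grip 58.7
dr [-0. -0. -0.] xyz [0.05 0.06 0.07]
```

View pics/c8.png

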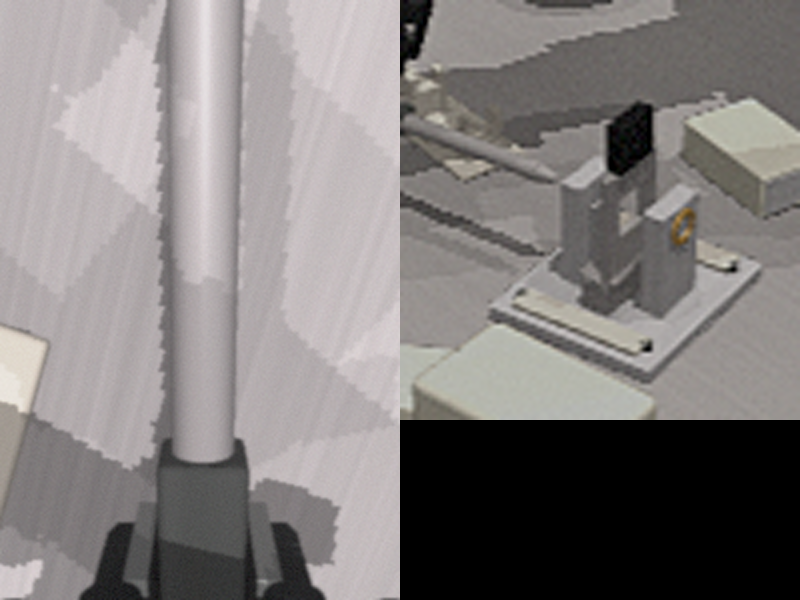

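The wrist panel shows the shaft straight along the tool axis, centred at u≈205. The scene panel shows the nose at about (552,178), just short of the right lug. I'll check it numerically against the brass collars.

```bash
python3 -c "
from h import *
o=np.array([.556,.0545,0]);a=np.radians(15.6);x=np.array([np.cos(a),np.sin(a),0]);y=np.array([-x[1],x[0],0])
loc=lambda P:(np.round([(P-o)@x*1000,(P-o)@y*1000,P[2]*1000],1))
t=ctrl.camera('top')[...,::-1].copy();cv2.imwrite('pics/t8.png',t)
for n,f in(('top','pics/top0.png'),('top','pics/t8.png'),('scene','pics/scene0.png'),('scene','pics/s8.png')):
  im=cv2.imread(f);h=cv2.cvtColor(im,cv2.COLOR_BGR2HSV);m=cv2.inRange(h,(8,110,60),(28,255,255))
  c0=proj(n,o+[0,0,.075]).astype(int);k=np.zeros_like(m);k[c0[1]-40:c0[1]+40,c0[0]-40:c0[0]+40]=1;m=m*k
  N,l,s,ce=cv2.connectedComponentsWithStats(m)
  for i in range(1,N):
    if s[i][4]>3: print(f,s[i].tolist(),ce[i].round(2), loc(onz(n,ce[i],.085)) if n=='top' else '')
print('expected bore_left scene',proj('scene',o+.044*y+[0,0,.075]),'nose',proj('scene',ctrl.get_obs()['eef_pos']+.16*y-[0,0,.0038]))
e=ctrl.get_obs()['eef_pos'];print('tcp loc',loc(e))
g=t.mean(2)
for d in(.05,.07,.09,.11,.13,.15):
  P=e+d*y;P[2]=.0755;u,v=proj('top',P);uu,vv=int(round(u)),int(round(v));print(d,(round(u,1),round(v,1)),vv-9,g[vv-9:vv+10,uu].astype(int).tolist())
s=cv2.imread('pics/s8.png').mean(2).astype(int)
for u in range(254,268): print(u,s[200:217,u].tolist())
"
```

```text
pics/scene0.png [293, 217, 6, 9, 25] [295.16 221.08] 
pics/s8.png [293, 217, 6, 9, 20] [294.75 221.1 ] 
expected bore_left scene [295.55544386 221.35526665] nose [263.44947489 209.02056869]
tcp loc [  -0.6 -220.6   79.5]
0.05 (np.float64(337.3), np.float64(179.6)) 171 [90, 90, 91, 92, 94, 95, 95, 96, 97, 98, 100, 100, 102, 103, 105, 107, 107, 109, 109]
0.07 (np.float64(328.4), np.float64(182.2)) 173 [134, 135, 138, 128, 123, 122, 111, 122, 133, 125, 90, 55, 43, 35, 48, 79, 87, 95, 102]
0.09 (np.float64(319.5), np.float64(184.8)) 176 [137, 136, 127, 121, 123, 114, 113, 126, 139, 141, 130, 118, 105, 128, 110, 95, 95, 93, 91]
0.11 (np.float64(310.5), np.float64(187.4)) 178 [136, 135, 127, 123, 122, 122, 112, 123, 134, 142, 134, 119, 102, 128, 137, 108, 92, 98, 99]
0.13 (np.float64(301.6), np.float64(190.0)) 181 [135, 135, 135, 126, 121, 104, 112, 128, 141, 142, 130, 111, 101, 125, 104, 90, 91, 91, 92]
0.15 (np.float64(292.6), np.float64(192.6)) 184 [142, 142, 142, 142, 133, 121, 123, 139, 149, 143, 128, 106, 125, 133, 134, 134, 124, 122, 122]
254 [77, 121, 174, 134, 140, 145, 120, 85, 8
[... 479 characters left out ...]
[70, 123, 135, 130, 130, 131, 151, 161, 135, 86, 85, 138, 134, 133, 130, 138, 129]
261 [121, 134, 134, 126, 131, 127, 134, 163, 151, 98, 85, 140, 133, 132, 133, 134, 130]
262 [130, 133, 133, 131, 130, 131, 115, 145, 164, 120, 67, 138, 138, 135, 129, 136, 127]
263 [134, 128, 133, 131, 129, 128, 123, 118, 155, 126, 95, 132, 133, 135, 130, 132, 132]
264 [132, 132, 131, 136, 129, 128, 119, 119, 131, 122, 116, 135, 136, 138, 137, 138, 137]
265 [127, 134, 133, 130, 130, 135, 119, 118, 122, 118, 149, 106, 102, 109, 109, 112, 113]
266 [128, 130, 130, 131, 133, 126, 120, 119, 121, 139, 176, 109, 87, 94, 95, 98, 92]
267 [130, 132, 135, 132, 134, 121, 117, 117, 127, 171, 177, 152, 91, 97, 100, 102, 98]
```

The nose and collar agree with the estimates to about 1 mm, so I'll correct by 0.6 mm and enter the first bushing slowly.

Emit:
send_rows:
  dr:
    - [0,0,0]
    - [0,0,0]
    - [0,0,0]
    - [0,0,0]
    - [0,0,0]
    - [0,0,0]
    - [0,0,0]
    - [0,0,0]
  xyz:
    - [0.2,0.06,0.07]
    - [0.8,0.06,0.07]
    - [1.4,0.06,0.07]
    - [2.0,0.06,0.07]
    - [2.5,0.06,0.07]
    - [3.0,0.06,0.07]
    - [3.3,0.06,0.07]
    - [3.3,0.06,0.07]
  jaw: [0,0,0,0,0,0,0,0]

```text
time_s: 19.65
eef_pos: [0.6064, -0.126, 0.0789]
eef_rot: [0.0, 0.605, 0.797, -0.0]
wrist_force: [1.0, 0.3, -2.0]
opening: 0.226
grasp_force: 58.7
```

```bash
cat >> h.py <<'E'
def loc():
    o=np.array([.556,.0545,0]);a=np.radians(15.6);x=np.array([np.cos(a),np.sin(a),0]);y=np.array([-x[1],x[0],0])
    s=ctrl.get_obs();e=s['eef_pos'];f=lambda P:np.round([P@x,P@y,P[2]],2)
    print('t %.2f'%s['time_s'],'loc mm',f((e-o)*1000),'F',f(s['wrist_force']),'M',f(s['torque']),'R',(np.degrees((rot(s)).as_matrix()[2])).round(2),'grip',s['grasp_force'].round(1),s['opening'].round(3))
E
python3 -c "
from h import *
loc()"
```

```text
Traceback (most recent call last):
  File "h.py", line 21, in loc
    print('t %.2f'%s['time_s'],'loc mm',f((e-o)*1000),'F',f(s['wrist_force']),'M',f(s['torque']),'R',(np.degrees((rot(s)).as_matrix()[2])).round(2),'grip',s['grasp_force'].round(1),s['opening'].round(3))
                                                                                                                                                           ^^^^^^^^^^^^^^^^^^^^^^
AttributeError: 'float' object has no attribute 'round'
```

Emit:
send_rows:
  dr:
    - [0,0,0]
    - [0,0,0]
    - [0,0,0]
    - [0,0,0]
    - [0,0,0]
    - [0,0,0]
    - [0,0,0]
    - [0,0,0]
  xyz:
    - [0.4,0,0]
    - [0.8,0,0]
    - [1.2,0,0]
    - [1.6,0,0]
    - [2.0,0,0]
    - [2.4,0,0]
    - [2.8,0,0]
    - [2.8,0,0]
  jaw: [0,0,0,0,0,0,0,0]

```text
time_s: 20.65
eef_pos: [0.5988, -0.0988, 0.0789]
eef_rot: [-0.0, 0.604, 0.797, -0.0]
wrist_force: [0.2, -0.0, -1.4]
opening: 0.22
grasp_force: 58.7
```

```bash
sed -i "s/,s\['grasp_force'\].round(1),s\['opening'\].round(3)//" h.py
python3 -c "
from h import *
loc()"
```

```text
t 20.65 loc mm [ 1.0000e-02 -1.5921e+02  7.8880e+01] F [ 0.23 -0.09 -1.42] M [-0.06  0.04  0.04] R [ 0.00e+00 -1.00e-02 -5.73e+01] grip
```

Emit:
send_rows:
  dr:
    - [0,0,0]
    - [0,0,0]
    - [0,0,0]
    - [0,0,0]
    - [0,0,0]
    - [0,0,0]
    - [0,0,0]
    - [0,0,0]
  xyz:
    - [0.4,0,0]
    - [0.9,0,0]
    - [1.4,0,0]
    - [1.9,0,0]
    - [2.4,0,0]
    - [2.8,0,0]
    - [3.2,0,0]
    - [3.2,0,0]
  jaw: [0,0,0,0,0,0,0,0]

```text
time_s: 21.65
eef_pos: [0.5902, -0.0681, 0.0788]
eef_rot: [-0.0, 0.604, 0.797, -0.0]
wrist_force: [-0.4, -0.4, -1.9]
opening: 0.228
grasp_force: 58.7
```

```bash
python3 -c "
from h import *
loc()"
```

```text
t 21.65 loc mm [ 2.0000e-02 -1.2725e+02  7.8840e+01] F [-0.43 -0.25 -1.9 ] M [-0.04 -0.02 -0.01] R [ 0.00e+00 -1.00e-02 -5.73e+01] grip
```

Emit:
send_rows:
  dr:
    - [0,0,0]
    - [0,0,0]
    - [0,0,0]
    - [0,0,0]
    - [0,0,0]
    - [0,0,0]
    - [0,0,0]
    - [0,0,0]
  xyz:
    - [0.4,0,0]
    - [0.9,0,0]
    - [1.4,0,0]
    - [1.9,0,0]
    - [2.4,0,0]
    - [2.8,0,0]
    - [3.1,0,0]
    - [3.1,0,0]
  jaw: [0,0,0,0,0,0,0,0]

```text
time_s: 22.65
eef_pos: [0.582, -0.0383, 0.0789]
eef_rot: [-0.0, 0.605, 0.797, -0.0]
wrist_force: [0.1, -0.0, -2.4]
opening: 0.22
grasp_force: 58.7
```

Emit:
send_rows:
  dr:
    - [0,0,0]
    - [0,0,0]
    - [0,0,0]
    - [0,0,0]
    - [0,0,0]
    - [0,0,0]
    - [0,0,0]
    - [0,0,0]
  xyz:
    - [0,0,0]
    - [0,0,0]
    - [0,0,0]
    - [0,0,0]
    - [0,0,0]
    - [0,0,0]
    - [0,0,0]
    - [0,0,0]
  jaw: [0,0,0,0,0,0,0,0]

```text
time_s: 23.65
eef_pos: [0.582, -0.0385, 0.0789]
eef_rot: [-0.0, 0.605, 0.797, -0.0]
wrist_force: [-0.3, -0.3, -2.3]
opening: 0.225
grasp_force: 58.7
```

```bash
python3 -c "
from h import *
loc()
im=ctrl.camera('scene')[...,::-1].copy();cv2.imwrite('pics/s9.png',im)
b=cv2.imread('pics/s8.png').astype(int)
a=np.radians(15.6);y=np.array([-np.sin(a),np.cos(a),0]);o=np.array([.556,.0545,.075])
for d in(.044,.054,.064,.074): print(d,proj('scene',o+d*y).round(1))
d=np.abs(im.astype(int)-b).max(2)
print((d[212:236,290:318]>18).astype(int).__str__().replace(' ',''))
# blade grip still the same?
print('blade change',(d[190:208,275:288]>25).sum())
"
```

```text
t 23.65 loc mm [ 1.000e-02 -9.658e+01  7.886e+01] F [-0.39 -0.16 -2.27] M [-0.03  0.    0.03] R [  0.   -0.  -57.3] grip
0.044 [295.6 221.4]
0.054 [298.8 222.5]
0.064 [302.  223.7]
0.074 [305.2 225. ]
[[0000000000000000000000000000]
[0000000000000001000000000000]
[0000000000000000000000000000]
[0000000000000000000000000000]
[0000000000000000000000000000]
[0000000000000000000000000000]
[0000000000000000000000000000]
[0000001100000000000000000000]
[0000011110000000000000000000]
[0000011111000000000000000000]
[0000011111110000000000000000]
[0000011100010000000000000000]
[0000111111100000000000000000]
[0000010001100000000000000000]
[0000000000000000000000000000]
[0000000000000000000000000000]
[0000000000000000000000000000]
[0000001000000000111100000000]
[0000000000001111110011110000]
[0000010000000001110111111000]
[0000010001111000000011111011]
[0000000001111111011111100011]
[0000010000111111111111000111]
[0000000001111111111110000111]]
blade change 24
```

```bash
python3 -c "
from bench import ctrl
print(ctrl.hand_in())"
```

```text
the job is handed in; nothing more can be done
None
```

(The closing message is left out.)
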